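Draw a dowelled caddy up tight in the quick clamp, then let it off

ROBOT

A 6-joint arm with a two-finger parallel gripper is mounted at the origin on the work surface. World frame = base frame: x ahead of the robot, y to its left, z up, the work surface at z = 0. Lengths are in m, angles in degrees, forces in N, time in s.
With the tool pointing down it reaches from about 0.3 to 0.75 m from the base axis. Payload 8.5 kg.
Tool frame: the origin (TCP) lies at the very end of the fingers, on their centre line; the grasp point (between the pads) lies 19 mm behind it; z points along the fingers, y is the line along which they close (so a half turn about z gives the same grasp; the last joint's range is limited). The gripper opens to 85 mm and grips with 20 to 120 N. Pads are 22 mm wide; open, the fingers measure 114 mm over their backs; the gripper's body (76 mm by 85 mm) begins 54 mm behind the grasp point. The pads swing forward as they close: fully open they stand 13 mm farther back than shut.
Start: joints at [-77.08, 21.807, 74.336, -0, 83.858, -12.336], TCP at [0.235, -0.497, 0.231] pointing down, gripper open.
Joint ranges: [-178.18, 178.18], [-50.72, 133.34], [12.68, 142.11], [-81.47, 261.47], [9.98, 163.14], [-165.26, 165.26]. Speed limits (degrees/s): [136.94, 136.94, 180, 180, 180, 180].

INTERFACE

Orientations are given as a 3x3 rotation matrix whose columns are the frame's x, y, z axes.
In Python, from rig import env, imaging gives the robot as it stands. The module is installed in compiled form; this text tells all that it offers.
- The arm moves only by the tool arm_command, never from a script. Its arguments are lists of equal length, an entry for each row: "turn": the turn, a rotation vector about the tool's x, y, z in units of 5 degrees (1.0 is 5 degrees), a list of three; "xyz": the shift along the tool's x, y, z in units of 50 mm (1.0 is 50 mm), a list of three; "claw": the finger opening in mm, from 0 to 85.4. A call has 1 to 12 rows; each row shifts and turns the commanded pose from where the row before left it, along the tool's axes as they then stand; what a row does not reach is not made up. A row lasts 1/10 s, in which the tool goes at most 50 mm and 8.59 degrees, less where a joint would pass 70% of its speed; a pose out of reach is approached as far as the arm can. A call is refused whole if a number of a shift passes 1 or a number of a turn 1, either way. A call with a gripper value outside its range is refused whole. The fingers move at their own pace and stop on an object; "squeeze" is the grip in N (left out, the last holds). Time passes only in rows, so rows that do not move let the fingers close. It gives the time, the measured TCP pose, the force, the opening and the grip force at its end, in the units of the state.
- env.observe(): the state, without advancing time (a new reading comes with each control period).
- imaging.get_image(name): name is "scene" or "top"; returns (picture, depth): 400x640x3 uint8, blue, green, red; 400x640 float32, m along the optical axis (not along the pixel's ray), 0 where there is no reading.
- imaging.camera_info(name): a dict with "camera_matrix" (3x3 intrinsics, pixels), "rvec" (rotation vector, rad) and "tvec" (3), from world to camera coordinates, as OpenCV has them. Camera axes: x right, y down, z forward; pixel columns grow to the right and rows downward; lengths in m; the calibration is good to about 2 mm. A picture is of the moment at which its call begins. camera_info takes no time and is no camera call.
- env.close_job(): hands the job in; it is judged then, once.
The state is a dict: "time_s": time; "q": joint angles; "qvel": joint speeds; "joint_efforts": joint torques, N m; "position": TCP position; "tool_rot": TCP orientation; "ft_force": force on the tool from outside, world axes, zero at the start; "wrist_torque": the same for the moment, N m; "grip_width": finger opening in m; "gripper_force": force on a finger pad.
Only numpy, scipy, OpenCV 4.12 (cv2) and the standard library are available. Lean on these libraries where they do the work, as an engineer would, in place of code of your own. Each camera call takes 0.05 s, during which the arm holds its last target. There are 200 camera calls.

TASK

The end panel of the small wooden caddy is standing off on its dowels: work the trigger of the quick clamp until its jaws have drawn the panel fully home and stand firmly tight on the caddy, stopping as soon as the trigger turns firm so that the soft wood is not crushed. Then press the clamp's release tab so that the jaw springs well clear of the caddy, and leave the finished caddy standing where it is. Drive the joint with the trigger only, not by hand on the jaw or the caddy, and leave the other things on the table alone.

Things in the scene. Friction and masses are not known exactly. Their poses are not given: they have to be found in the camera images.
- clamp: quick clamp lying flat, screwed to a plywood board 250 x 390 x 18 mm; fixed. Origin: on the table under the black body's middle; z up, y along the steel bar to the far sliding jaw, x away from the handle. In its frame (mm): body x -35..37, y -35..35, z 32..64; near jaw's rubber face at y 38; handle x -122..-27, y -38..-10, z 35..61, with the trigger before it (+y) and the tab behind (-y).
- trigger_face (a point): middle of the ribbed front (+y) face of the trigger's finger pad: a bar 60 mm long (x), 10 thick, 24 high (z 36..60 mm); clamp frame at rest x -71, y 34.5. Clear space before it. Pulled to the handle (-y) it swings about an upright pin at x 80, y 0 (its middle also moves 6 mm to -x) and hits its stop after 33 mm; pull at most 30 mm (force on the stop says nothing of the jaws). It springs back.
- trigger (a joint): trigger angle, rad: 0 let go, 0.22 on its stop. A full stroke draws bar and far jaw 4 to 9 mm to -y; a brake holds them as it springs back. Steady force at its pad: its spring 2.5 to 4.5 N; running free 5 to 8; pushing the panel 8 to 13; then, panel home, it climbs 1 to 2 N per mm of pull. Jaws firmly tight: 18 N held steady, at low speed (a quick pull reads high); beyond 24 N the wood is crushed.
- tab_face (a point): middle of the rear (-y) face of the release tab's thumb pad, a grey lever behind the handle: pad 10 mm wide (x), 24 high (z 36..60 mm), clamp frame at angle 0 x -66, y -58.5, hinged on an upright pin at x -30, y -30. Clear space behind it. Press it forwards (+y, to the handle).
- tab (a joint): release tab angle, rad: 0 to 0.07 let go, 0.30 fully pressed (about 9 mm at the pad); springs back. It takes 3 to 12 N, most while the clamp is tight. The trigger must be let go. Keep the tab pressed to the end of its travel about a second so that the jaw runs right back.
- jaw_face (a point): middle of the flat rubber face (50 x 34 mm, looking to -y) of the far jaw, which slides with the bar: x 62, z 48 mm in the clamp frame, y 188 fully open, 178 to 188 at the start. The rubber is stiff. A spring of 5 to 6 N runs it open while the tab is pressed.
- bar: sliding steel bar (20 x 7 mm, 400 long) with the black far jaw on it; origin on the bar's centre line 48 mm above the table, over the clamp's origin when fully open; axes as the clamp's. Its tail sticks out 180 to 215 mm behind (-y).
- caddy: open-topped caddy of light wood, 90 mm wide (x), 80 high and, with the panel home, 120 long (y), 0.25 to 0.5 kg, standing loose on the board between the jaws, up to 5 mm off the near jaw. Origin: underside centre of the closed caddy; y points to the loose end panel, at the far jaw.
- panel (a joint): how far the loose end panel (90 x 9 x 79 mm), at the caddy's +y end, stands off on its dowels, m: 0 is fully home, 0.006 to 0.012 at the start. The dowels are a stiff push fit (about 10 N).
- mallet: hammer with a black rubber head and a wooden handle, 260 mm long, lying on the table. A bystander.
- jar: glass jar, 64 mm across, 85 mm high. A bystander.
- ladle: white plastic spoon, 200 mm long. A bystander.
- mug: white mug, 76 mm across, 85 mm high. A bystander.

How it is judged:
By the outcome, as a careful person would: the job done as asked, in the order asked, and still so for the second after the job is handed in, with the robot touching nothing.
It also fails if it takes over 54 s, if anything falls off the work surface, if the arm or the gripper's body presses on something with over 40 N, if the wrist force passes 120 N, or if a joint passes its speed limit or range.

## Working session

There is one attempt and no reset: what is moved stays moved. The work goes in short steps, Python scripts to look and compute and a tool call to move; the robot and the scene stay as the last step left them, time stands still between calls to the robot, and variables do not carry over. Pictures are saved under pics/ and viewed, at most 10 in all, crops included, and the job is handed in when it is done.

Besides the shell and the picture viewer there is one more tool, called after ">>>" by a JSON object that holds its "fn" and its "kwargs", one argument or row to a line. arm_command: Moves the arm, as the interface text tells. Its arguments: {"type":"object","properties":{"turn":{"type":"array"},"xyz":{"type":"array"},"claw":{"type":"array"},"squeeze":{"type":"number"}},"required":["turn","xyz","claw"]}

```bash
mkdir -p pics
cat > h.py <<'E'
from rig import env, imaging
import numpy as np, cv2
def cam(n):
    c=imaging.camera_info(n); R=cv2.Rodrigues(np.array(c["rvec"],float))[0]; return np.array(c["camera_matrix"]),R,np.array(c["tvec"],float).ravel()
def cloud(n,d):
    K,R,t=cam(n); v,u=np.mgrid[:400,:640]
    P=np.stack([(u-K[0,2])/K[0,0]*d,(v-K[1,2])/K[1,1]*d,d],-1)
    return (P-t)@R
def ray(n,u,v,z):
    K,R,t=cam(n); o=-R.T@t; r=R.T@np.linalg.inv(K)@np.array([u,v,1.]); return o+r*(z-o[2])/r[2]
def proj(n,p):
    K,R,t=cam(n); q=K@(R@np.array(p)+t); return q[:2]/q[2]
E
python3 - <<'E'
from h import *
for n in("top","scene"):
    p,d=imaging.get_image(n); cv2.imwrite(f"pics/{n}0.png",p); np.save(f"{n}0.npy",d)
    K,R,t=cam(n); print(n,-R.T@t,K[0,0])
s=env.observe(); print({k:np.round(s[k],3) for k in s})
E
```

```text
top [ 0.29792516 -0.05532942  1.45154131] 437.1737126723175
scene [ 1.2882691  -0.60464921  1.07937766] 392.27839080021477
{'time_s': np.float64(0.1), 'q': array([-7.7079e+01,  2.1837e+01,  7.4378e+01,  1.0000e-03,  8.3858e+01,
       -1.2334e+01]), 'qvel': array([ 0.   , -0.042, -0.167,  0.06 , -0.083,  0.049]), 'joint_efforts': array([ 4.0000e-03, -4.4922e+01, -2.3166e+01, -0.0000e+00,  4.0000e-03,
        0.0000e+00]), 'position': array([ 0.235, -0.497,  0.231]), 'tool_rot': array([[ 0.904,  0.427, -0.   ],
       [ 0.427, -0.904,  0.001],
       [ 0.   , -0.001, -1.   ]]), 'ft_force': array([ 0.507, -0.677,  0.713]), 'wrist_torque': array([-0.022,  0.033,  0.052]), 'gripper_force': np.float64(0.0), 'grip_width': np.float64(0.085)}
```

View pics/top0.png

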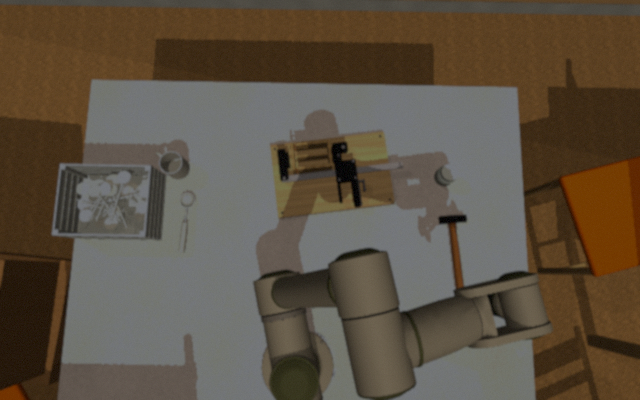

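View pics/scene0.png

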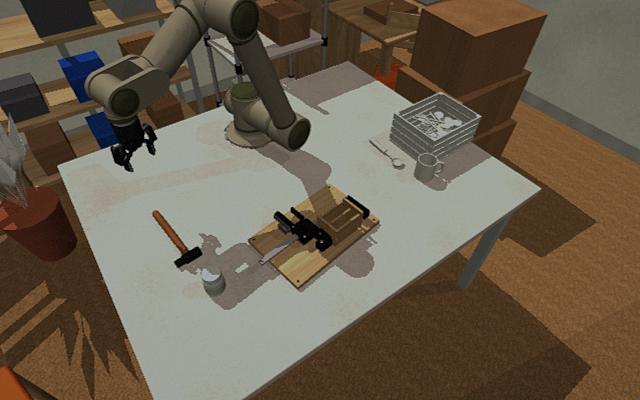

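The top view shows the board at about (272–395, 132–217), with the clamp body near (345,160), the handle down to (357,205), the far jaw at (283,163) and the caddy at (312,157). The clamp's axes lie close to the world's. I'll zoom in.

Run:
```python
from h import *
p=cv2.imread("pics/top0.png")[120:230,262:412]; cv2.imwrite("pics/top0c.png",cv2.resize(cv2.convertScaleAbs(p,alpha=1.5),None,fx=5.3,fy=5.3,interpolation=cv2.INTER_CUBIC))
p=cv2.imread("pics/scene0.png")[180:295,240:390]; cv2.imwrite("pics/scene0c.png",cv2.resize(cv2.convertScaleAbs(p,alpha=1.7),None,fx=5.2,fy=5.2,interpolation=cv2.INTER_CUBIC))
```

```text
(no output)
```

View pics/top0c.png

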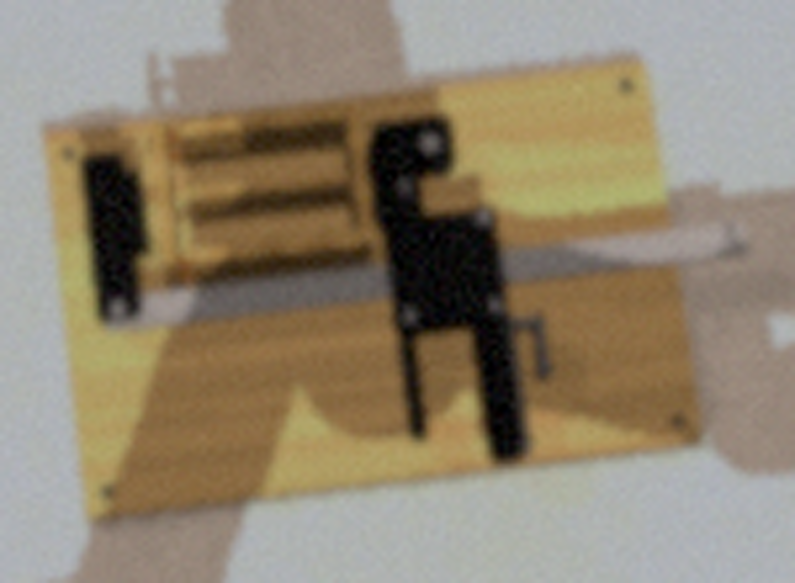

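View pics/scene0c.png

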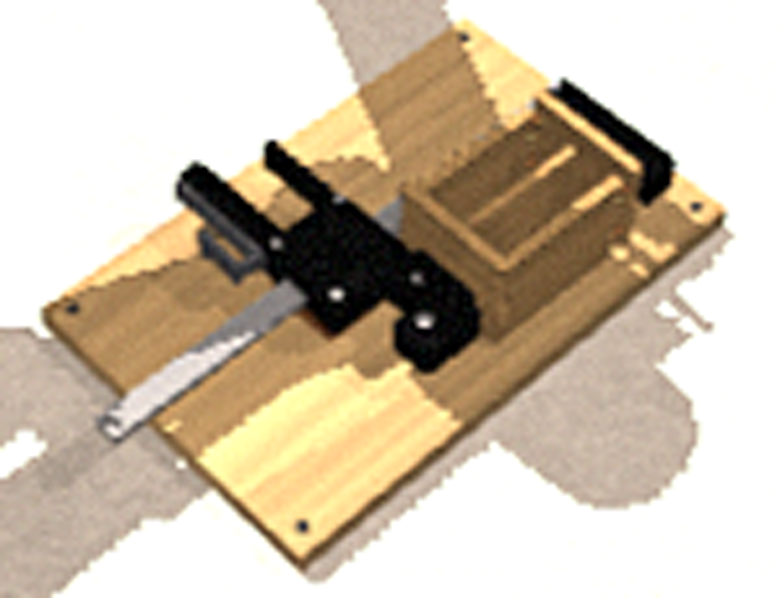

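The crops show the body centred at top-crop (447,271), the trigger pad end at (418,435), the handle end at (510,455), the tab pad at (545,370) and the bar tail at (740,237). Next I'll fit the frame from the board and the black mask.

Run:
```python
from h import *
p=cv2.imread("pics/top0.png"); d=np.load("top0.npy"); hsv=cv2.cvtColor(p,cv2.COLOR_BGR2HSV)
roi=np.zeros((400,640),bool); roi[120:230,262:412]=1
blk=(roi&(p.max(2)<38)).astype(np.uint8)
wood=(roi&(hsv[...,1]>75)).astype(np.uint8)|blk
wood=cv2.morphologyEx(wood,cv2.MORPH_OPEN,np.ones((5,5)))
c=max(cv2.findContours(wood,0,2)[0],key=cv2.contourArea)
r=cv2.minAreaRect(cv2.convexHull(c)); b=cv2.boxPoints(r)
W=np.array([ray("top",*q,0.018)[:2] for q in b]); print("board",W.round(4).tolist(),[np.linalg.norm(W[i]-W[i-1]).round(4) for i in range(4)])
e=[(W[i]-W[i-1]) for i in range(4)]; L=max(e,key=np.linalg.norm); L=L if L[1]>0 else -L
yaw=np.arctan2(-L[0],L[1]); print("yaw",np.degrees(yaw))
Rz=np.array([[np.cos(yaw),-np.sin(yaw)],[np.sin(yaw),np.cos(yaw)]])
n,lab,st,ce=cv2.connectedComponentsWithStats(blk)
P=cloud("top",d)
for i in range(1,n):
    if st[i,4]<30: continue
    v,u=np.nonzero(lab==i); Q=np.array([ray("top",a,bb,0.062)[:2] for a,bb in zip(u,v)])@Rz
    print(i,st[i],"clamp-rot frame min/max",Q.min(0).round(4),Q.max(0).round(4), "z",np.percentile(P[v,u,2],[5,50,95]).round(3))
    if st[i,4]>400:
        o=Q.copy()
        for xs in np.arange(Q[:,0].min(),Q[:,0].max(),0.006):
            m=abs(Q[:,0]-xs-.003)<.003
            if m.any(): y=np.sort(Q[m,1]); g=np.nonzero(np.diff(y)>.008)[0]; print(round(xs+.003,4),y[0].round(4),y[-1].round(4),[(y[k].round(4),y[k+1].round(4)) for k in g])
print("board centre rot",(W.mean(0)@Rz).round(4))
```

```text
board [[0.7171, 0.1109], [0.7755, -0.2823], [0.5219, -0.311], [0.4666, 0.0716]] [np.float64(0.2535), np.float64(0.3975), np.float64(0.2552), np.float64(0.3866)]
yaw 8.449065677257458
1 [332 143  29  64 812] clamp-rot frame min/max [ 0.473  -0.2699] [ 0.6889 -0.1984] z [0.057 0.063 0.069]
0.476 -0.2654 -0.249 []
0.482 -0.2664 -0.2495 []
0.488 -0.2637 -0.2477 []
0.494 -0.2646 -0.203 [(np.float64(-0.2482), np.float64(-0.203))]
0.5 -0.2655 -0.2034 [(np.float64(-0.2491), np.float64(-0.2071))]
0.506 -0.2665 -0.2043 [(np.float64(-0.25), np.float64(-0.208))]
0.512 -0.2674 -0.2052 [(np.float64(-0.2473), np.float64(-0.2052))]
0.518 -0.2652 -0.2025 [(np.float64(-0.2482), np.float64(-0.2061))]
0.524 -0.2656 -0.2034 [(np.float64(-0.2491), np.float64(-0.207))]
0.53 -0.2666 -0.2043 [(np.float64(-0.2473), np.float64(-0.2079))]
0.536 -0.2675 -0.2024 [(np.float64(-0.2478), np.float64(-0.2084))]
0.542 -0.2653 -0.2029 [(np.float64(-0.2483), np.float64(-0.2065))]
0.548 -0.2662 -0.2033 [(np.float64(-0.2492), np.float64(-0.207))]
0.554 -0.2699 -0.2042 [(np.float64(-0.2442), np.float64(-0.2244))]
0.56 -0.2644 -0.2024 []
0.566 -0.2585 -0.2028 []
0.572 -0.2663 -0.2037 []
0.578 -0.2673 -0.2014 []
0.584 -0.2683 -0.2019 []
0.59 -0.2655 -0.2028 []
0.596 -0.2665 -0.2005 []
0.602 -0.2674 -0.2014 []
0.608 -0.2651 -0.2018 []
0.614 -0.2656 -0.2027 []
0.62 -0.2596 -0.2008 []
0.626 -0.2541 -0.2013 []
0.632 -0.2249 -0.1985 []
0.638 -0.223 -0.1994 []
0.644 -0.224 -0.2003 []
0.65 -0.2244 -0.2012 []
0.656 -0.2421 -0.1984 []
0.662 -0.2463 -0.1994 []
0.668 -0.2468 -0.2003 []
0.674 -0.2477 -0.2012 [(np.float64(-0.244), np.float64(-0.2277))]
0.68 -0.2454 -0.2016 []
0.686 -0.2459 -0.2058 []
4 [278 149  11  30 238] clamp-rot frame min/max [ 0.5928 -0.0539] [ 0.691  -0.0224] z [0.06  0.064 0.069]
board centre rot [ 0.5985 -0.1927]
```

```bash
cat >> h.py <<'E'
yaw=np.radians(8.2); Rz=np.array([[np.cos(yaw),-np.sin(yaw)],[np.sin(yaw),np.cos(yaw)]])
y0=np.radians(8.45); O=np.array([[np.cos(y0),-np.sin(y0)],[np.sin(y0),np.cos(y0)]])@np.array([.593,-.2345])
def w(x,y,z): return np.r_[O+Rz@np.array([x,y])/1e3,z/1e3]
def stat():
    s=env.observe(); c=(s["position"][:2]-O)@Rz*1e3; f=s["ft_force"]; X=s["tool_rot"][:,0]
    print("t",round(s["time_s"],2),"clamp mm",c.round(1),"z",round(s["position"][2]*1e3,1),"F clamp",(f[:2]@Rz).round(1),f[2].round(1),"yaw rel",round(np.degrees(np.arctan2(X[1],X[0])-yaw),2)); return s
def go(x,y,z,th=0):
    s=stat(); d=s["tool_rot"].T@(w(x,y,z)-s["position"]); print("tool delta units",(d/.05).round(2),"turn z units",round((np.degrees(np.arctan2(s["tool_rot"][1,0],s["tool_rot"][0,0])-yaw)-th)/5,2))
E
python3 - <<'E'
from h import *
print(O,w(-71,62,37)); go(-71,62,200)
for n in("top","scene"):
    p=cv2.imread(f"pics/{n}0.png").copy()
    for q in [(-71,34.5,60),(-66,-58.5,60),(37,35,64),(37,-35,64),(-35,-35,64),(-122,-38,61),(62,38,48),(62,183,48),(0,-200,48)]:
        u,v=proj(n,w(*q)); cv2.circle(p,(int(u*8),int(v*8)),6,(0,0,255),-1,cv2.LINE_AA,3)
    a=p[120:230,262:412] if n=="top" else p[180:290,240:390]
    cv2.imwrite(f"pics/{n}1.png",cv2.resize(a,None,fx=5.3,fy=5.3,interpolation=cv2.INTER_CUBIC))
E
python3 -c "
import cv2,numpy as np
a=cv2.imread('pics/top1.png');b=cv2.imread('pics/scene1.png');cv2.imwrite('pics/both1.png',cv2.resize(cv2.convertScaleAbs(np.vstack([a,b]),alpha=1.5),(400,590)) if 0 else cv2.resize(cv2.convertScaleAbs(np.hstack([a,b]),alpha=1.5),(800,293)))"
```

```text
[ 0.62102158 -0.14481524] [ 0.54190447 -0.09357577  0.037     ]
t 0.1 clamp mm [-432.7 -293.6] z 230.8 F clamp [ 0.4 -0.7] 0.7 yaw rel 17.06
tool delta units [ 9.   -4.68  0.62] turn z units 3.41
```

View pics/both1.png

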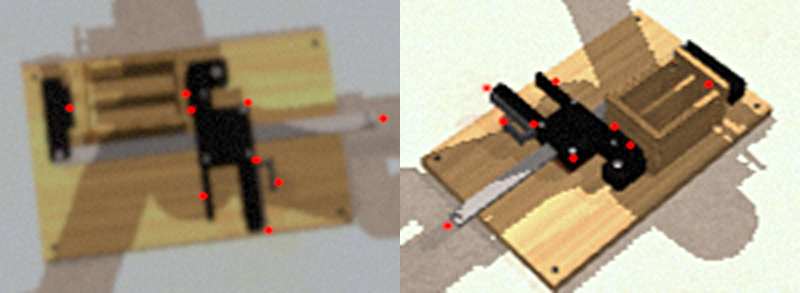

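The overlay fits to within a few mm: trigger (203,196), tab (278,183) and jaw face (70,108). I'll move to above the space before the trigger, with the fingers shut.

>>> {"fn": "arm_command", "kwargs": {
  "turn": [
    [0,0,0],
    [0,0,0],
    [0,0,0],
    [0,0,0],
    [0,0,0],
    [0,0,0],
    [0,0,0],
    [0,0,0],
    [0,0,0],
    [0,0,0],
    [0,0,0],
    [0,0,0]
  ],
  "xyz": [
    [0.3,-0.15,0],
    [0.7,-0.36,0.05],
    [0.85,-0.44,0.05],
    [0.85,-0.44,0.05],
    [0.85,-0.44,0.05],
    [0.85,-0.44,0.05],
    [0.85,-0.44,0.05],
    [0.85,-0.44,0.05],
    [0.85,-0.44,0.05],
    [0.85,-0.44,0.05],
    [0.8,-0.42,0.05],
    [0.4,-0.22,0]
  ],
  "claw": [0,0,0,0,0,0,0,0,0,0,0,0]
}}

```text
time_s: 1.3
position: [0.5429, -0.0903, 0.2058]
tool_rot: [[0.903, 0.429, -0.001], [0.429, -0.903, 0.001], [-0.0, -0.001, -1.0]]
ft_force: [-0.2, -0.6, 0.4]
grip_width: 0.0002
gripper_force: 0.0
```

```bash
python3 -c "
from h import *
go(-71,62,60)"
```

```text
t 1.3 clamp mm [-69.5  65.1] z 205.8 F clamp [-0.2 -0.6] 0.4 yaw rel 17.23
tool delta units [-0.05  0.05  2.92] turn z units 3.45
```

>>> {"fn": "arm_command", "kwargs": {
  "turn": [
    [0,0,0.7],
    [0,0,0.9],
    [0,0,0.9],
    [0,0,0.95],
    [0,0,0],
    [0,0,0]
  ],
  "xyz": [
    [0,0,0.4],
    [0,0,0.8],
    [0,0,0.8],
    [0,0,0.8],
    [0,0,0.5],
    [0,0,0.08]
  ],
  "claw": [0,0,0,0,0,0]
}}

```text
time_s: 1.9
position: [0.5403, -0.0929, 0.0347]
tool_rot: [[0.99, 0.14, -0.006], [0.14, -0.99, 0.002], [-0.005, -0.003, -1.0]]
ft_force: [0.2, -0.6, 0.4]
grip_width: -0.0002
gripper_force: 0.0
```

```bash
python3 -c "
from h import *
go(-71,50,37)
p,d=imaging.get_image('scene')
cv2.imwrite('pics/s2.png',cv2.resize(cv2.convertScaleAbs(p[120:295,210:400],alpha=1.5),None,fx=3.3,fy=3.3,interpolation=cv2.INTER_CUBIC))"
```

```text
t 1.9 clamp mm [-72.5  62.9] z 34.7 F clamp [ 0.1 -0.6] 0.4 yaw rel -0.17
tool delta units [ 0.03  0.26 -0.05] turn z units -0.03
```

View pics/s2.png

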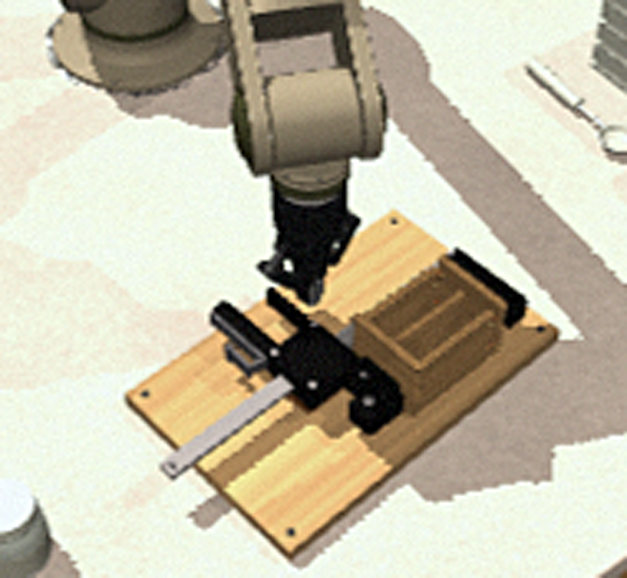

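The shut fingertips stand at (310,298), just on the far side of the trigger bar. Next I'll approach until they touch.

>>> {"fn": "arm_command", "kwargs": {
  "turn": [
    [0,0,0],
    [0,0,0],
    [0,0,0],
    [0,0,0]
  ],
  "xyz": [
    [0.02,0.08,-0.04],
    [0,0.08,0],
    [0,0.08,0],
    [0,0.06,0]
  ],
  "claw": [0,0,0,0]
}}

```text
time_s: 2.35
position: [0.5455, -0.1095, 0.0402]
tool_rot: [[0.99, 0.139, 0.001], [0.139, -0.99, -0.001], [0.001, 0.001, -1.0]]
ft_force: [-0.7, 1.3, -0.2]
grip_width: -0.0001
gripper_force: 0.5
```

```bash
python3 -c "
from h import *
stat()"
```

```text
t 2.35 clamp mm [-69.8  45.7] z 40.2 F clamp [-0.5  1.4] -0.2 yaw rel -0.21
```

>>> {"fn": "arm_command", "kwargs": {
  "turn": [
    [0,0,0],
    [0,0,0]
  ],
  "xyz": [
    [0,0,0.03],
    [0,0,0]
  ],
  "claw": [0,0]
}}

```text
time_s: 2.55
position: [0.545, -0.109, 0.0378]
tool_rot: [[0.99, 0.139, -0.0], [0.139, -0.99, 0.0], [-0.0, -0.0, -1.0]]
ft_force: [-0.4, 0.7, 0.0]
grip_width: -0.0
gripper_force: 0.0
```

```bash
python3 -c "
from h import *
stat()"
```

```text
t 2.55 clamp mm [-70.1  46.3] z 37.8 F clamp [-0.3  0.7] 0.0 yaw rel -0.21
```

>>> {"fn": "arm_command", "kwargs": {
  "turn": [
    [0,0,0],
    [0,0,0]
  ],
  "xyz": [
    [0,0.04,0],
    [0,0,0]
  ],
  "claw": [0,0]
}}

```text
time_s: 2.75
position: [0.5452, -0.1109, 0.0377]
tool_rot: [[0.99, 0.139, -0.0], [0.139, -0.99, 0.0], [-0.0, -0.0, -1.0]]
ft_force: [-1.1, -0.6, 0.8]
grip_width: -0.0002
gripper_force: 0.3
```

```bash
python3 -c "
from h import *
stat()"
```

```text
t 2.75 clamp mm [-70.2  44.4] z 37.7 F clamp [-1.1 -0.4] 0.8 yaw rel -0.19
```

>>> {"fn": "arm_command", "kwargs": {
  "turn": [
    [0,0,0],
    [0,0,0],
    [0,0,0]
  ],
  "xyz": [
    [0,0.04,0],
    [0,0.04,0],
    [0,0,0]
  ],
  "claw": [0,0,0]
}}

```text
time_s: 3.05
position: [0.5453, -0.1144, 0.0377]
tool_rot: [[0.99, 0.139, -0.002], [0.139, -0.99, 0.001], [-0.001, -0.002, -1.0]]
ft_force: [-2.9, 5.9, 2.4]
grip_width: -0.0001
gripper_force: 2.6
```

```bash
python3 -c "
from h import *
stat()"
```

```text
t 3.05 clamp mm [-70.6  40.9] z 37.7 F clamp [-2.1  6.3] 2.4 yaw rel -0.2
```

>>> {"fn": "arm_command", "kwargs": {
  "turn": [
    [0,0,-0.18],
    [0,0,-0.18],
    [0,0,-0.18],
    [0,0,-0.18],
    [0,0,-0.18],
    [0,0,-0.18],
    [0,0,-0.18],
    [0,0,-0.18],
    [0,0,-0.18],
    [0,0,-0.18],
    [0,0,0]
  ],
  "xyz": [
    [-0.011,0.05,0],
    [-0.011,0.05,0],
    [-0.011,0.05,0],
    [-0.011,0.05,0],
    [-0.011,0.05,0],
    [-0.011,0.05,0],
    [-0.011,0.05,0],
    [-0.011,0.05,0],
    [-0.011,0.05,0],
    [-0.011,0.05,0],
    [0,0,0]
  ],
  "claw": [0,0,0,0,0,0,0,0,0,0,0]
}}

```text
time_s: 4.15
position: [0.5443, -0.1396, 0.0376]
tool_rot: [[0.956, 0.293, -0.004], [0.293, -0.956, 0.002], [-0.003, -0.003, -1.0]]
ft_force: [-7.3, 6.2, 4.8]
grip_width: 0.0001
gripper_force: 3.8
```

```bash
python3 -c "
from h import *
stat()
p,d=imaging.get_image('scene')
cv2.imwrite('pics/s3.png',cv2.resize(cv2.convertScaleAbs(p[180:295,240:390],alpha=1.5),None,fx=4.5,fy=4.5,interpolation=cv2.INTER_CUBIC))"
```

```text
t 4.15 clamp mm [-75.2  16.1] z 37.6 F clamp [-6.3  7.2] 4.8 yaw rel 8.83
```

View pics/s3.png

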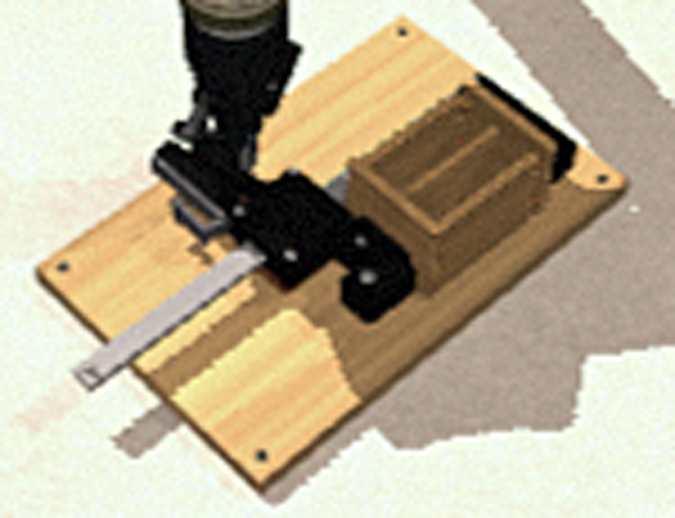

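The jaw has moved in towards the panel, and the finger is holding the trigger pulled about 26 mm with about 7 N on it. I'll let it back fully and stroke again, with a bit more -x.

>>> {"fn": "arm_command", "kwargs": {
  "turn": [
    [0,0,0.3],
    [0,0,0.3],
    [0,0,0.3],
    [0,0,0.3],
    [0,0,0.3],
    [0,0,0.3],
    [0,0,0]
  ],
  "xyz": [
    [0.018,-0.096,-0.01],
    [0.018,-0.096,0],
    [0.018,-0.096,0],
    [0.018,-0.096,0],
    [0.018,-0.096,0],
    [0.018,-0.096,0],
    [0,0,0]
  ],
  "claw": [0,0,0,0,0,0,0]
}}

```text
time_s: 4.9
position: [0.5447, -0.111, 0.0384]
tool_rot: [[0.99, 0.14, 0.001], [0.14, -0.99, -0.0], [0.001, 0.0, -1.0]]
ft_force: [-0.2, -0.7, 0.6]
grip_width: -0.0001
gripper_force: 0.0
```

```bash
python3 -c "
from h import *
go(-71,44,38)"
```

```text
t 4.9 clamp mm [-70.7  44.3] z 38.4 F clamp [-0.3 -0.7] 0.6 yaw rel -0.17
tool delta units [-0.01  0.01  0.01] turn z units -0.03
```

>>> {"fn": "arm_command", "kwargs": {
  "turn": [
    [0,0,-0.18],
    [0,0,-0.18],
    [0,0,-0.18],
    [0,0,-0.18],
    [0,0,-0.18],
    [0,0,-0.18],
    [0,0,-0.18],
    [0,0,-0.18],
    [0,0,-0.18],
    [0,0,-0.18],
    [0,0,-0.18],
    [0,0,0]
  ],
  "xyz": [
    [-0.015,0.052,0],
    [-0.015,0.052,0],
    [-0.015,0.052,0],
    [-0.015,0.052,0],
    [-0.015,0.052,0],
    [-0.015,0.052,0],
    [-0.015,0.052,0],
    [-0.015,0.052,0],
    [-0.015,0.052,0],
    [-0.015,0.052,0],
    [-0.015,0.052,0],
    [0,0,0]
  ],
  "claw": [0,0,0,0,0,0,0,0,0,0,0,0]
}}

```text
time_s: 6.1
position: [0.5429, -0.1401, 0.0384]
tool_rot: [[0.951, 0.309, 0.001], [0.309, -0.951, 0.002], [0.002, -0.002, -1.0]]
ft_force: [3.7, 9.4, 2.1]
grip_width: -0.0002
gripper_force: 3.9
```

```bash
cat >> h.py <<'E'
def jaw(tag):
    # far jaw face / panel edges in the top view along the clamp y at jaw x
    p,d=imaging.get_image("top"); cv2.imwrite(f"pics/{tag}.png",p)
    m=(p.max(2)<38); r=np.zeros_like(m); r[140:190,265:315]=1
    v,u=np.nonzero(m&r); q=np.array([ray("top",a,b,.064)[:2]-O for a,b in zip(u,v)])@Rz*1e3
    q=q[q[:,1]>125]; print("far jaw black y mean",q[:,1].mean().round(2),"p5",np.percentile(q[:,1],5).round(1),len(q))
E
python3 -c "
from h import *
stat(); jaw('j2')
g=cv2.imread('pics/top0.png'); imaging.get_image=lambda n:(g,None); jaw('j0')"
```

```text
t 6.1 clamp mm [-76.6  15.8] z 38.4 F clamp [5.  8.8] 2.1 yaw rel 9.79
far jaw black y mean 179.26 p5 147.0 245
far jaw black y mean 197.09 p5 183.1 241
```

```bash
sed -i 's/print("far jaw black y mean",q\[:,1\].mean().round(2)/print("hist",np.histogram(q[:,1],np.arange(125,225,5))[0],"med",np.median(q[q[:,0]>15][:,1]).round(1)/' h.py; python3 -c "
from h import *
for n in('top0','j2'):
    g=cv2.imread(f'pics/{n}.png'); imaging.get_image=lambda n:(g,None); jaw('x')"
```

```text
hist [ 2  1  0  0  0  0  0  0  0  0  0 18 29 47 41 42 42 19  0] med 197.8 p5 183.1 241
hist [ 5  5  2  1  0  0  0  0 21 34 43 44 40 45  5  0  0  0  0] med 181.1 p5 147.0 245
```

>>> {"fn": "arm_command", "kwargs": {
  "turn": [
    [0,0,0.33],
    [0,0,0.33],
    [0,0,0.33],
    [0,0,0.33],
    [0,0,0.33],
    [0,0,0.33],
    [0,0,0]
  ],
  "xyz": [
    [0.026,-0.096,0],
    [0.026,-0.096,0],
    [0.026,-0.096,0],
    [0.026,-0.096,0],
    [0.026,-0.096,0],
    [0.026,-0.096,0],
    [0,0,0]
  ],
  "claw": [0,0,0,0,0,0,0]
}}

```text
time_s: 6.85
position: [0.5433, -0.1113, 0.0384]
tool_rot: [[0.99, 0.14, 0.0], [0.14, -0.99, -0.0], [0.0, 0.0, -1.0]]
ft_force: [-0.0, -0.3, -0.6]
grip_width: 0.0001
gripper_force: 0.0
```

```bash
python3 -c "
from h import *
go(-71,44,38)"
```

```text
t 6.85 clamp mm [-72.1  44.3] z 38.4 F clamp [-0.1 -0.3] -0.6 yaw rel -0.13
tool delta units [0.02 0.01 0.01] turn z units -0.03
```

The jaw has moved about 16 mm in two strokes, leaving roughly 9 mm. The third stroke goes in parts, watching the force.

>>> {"fn": "arm_command", "kwargs": {
  "turn": [
    [0,0,-0.16],
    [0,0,-0.16],
    [0,0,-0.16],
    [0,0,-0.16],
    [0,0,-0.16],
    [0,0,-0.16],
    [0,0,-0.16],
    [0,0,-0.16],
    [0,0,-0.16],
    [0,0,0]
  ],
  "xyz": [
    [-0.01,0.046,0],
    [-0.01,0.046,0],
    [-0.01,0.046,0],
    [-0.01,0.046,0],
    [-0.01,0.046,0],
    [-0.01,0.046,0],
    [-0.01,0.046,0],
    [-0.01,0.046,0],
    [-0.01,0.046,0],
    [0,0,0]
  ],
  "claw": [0,0,0,0,0,0,0,0,0,0]
}}

```text
time_s: 7.85
position: [0.5419, -0.1314, 0.0383]
tool_rot: [[0.965, 0.264, -0.002], [0.264, -0.965, 0.003], [-0.002, -0.003, -1.0]]
ft_force: [-3.6, 9.6, 4.8]
grip_width: -0.0
gripper_force: 4.9
```

```bash
python3 -c "
from h import *
stat(); jaw('j3')"
```

```text
t 7.85 clamp mm [-76.4  24.6] z 38.3 F clamp [-2.2 10. ] 4.8 yaw rel 7.09
hist [ 3  8  4  3  1  0  0 22 31 45 40 43 43  5  0  0  0  0  0] med 175.5 p5 137.6 248
```

>>> {"fn": "arm_command", "kwargs": {
  "turn": [
    [0,0,-0.1],
    [0,0,-0.1],
    [0,0,-0.1],
    [0,0,0]
  ],
  "xyz": [
    [-0.006,0.028,0],
    [-0.006,0.028,0],
    [-0.006,0.028,0],
    [0,0,0]
  ],
  "claw": [0,0,0,0]
}}

```text
time_s: 8.3
position: [0.5419, -0.1353, 0.0383]
tool_rot: [[0.957, 0.289, -0.003], [0.289, -0.957, 0.003], [-0.002, -0.004, -1.0]]
ft_force: [-3.4, 11.0, 6.0]
grip_width: 0.0
gripper_force: 5.7
```

```bash
python3 -c "
from h import *
stat()"
```

```text
t 8.3 clamp mm [-77.   20.7] z 38.3 F clamp [-1.8 11.4] 6.0 yaw rel 8.59
```

>>> {"fn": "arm_command", "kwargs": {
  "turn": [
    [0,0,-0.1],
    [0,0,-0.1],
    [0,0,-0.1],
    [0,0,0]
  ],
  "xyz": [
    [-0.006,0.028,0],
    [-0.006,0.028,0],
    [-0.006,0.028,0],
    [0,0,0]
  ],
  "claw": [0,0,0,0]
}}

```text
time_s: 8.7
position: [0.5419, -0.1391, 0.0383]
tool_rot: [[0.949, 0.314, -0.004], [0.314, -0.949, 0.004], [-0.002, -0.005, -1.0]]
ft_force: [-5.5, 12.4, 7.8]
grip_width: 0.0
gripper_force: 6.9
```

```bash
python3 -c "
from h import *
stat(); jaw('j4')"
```

```text
t 8.7 clamp mm [-77.4  16.9] z 38.3 F clamp [-3.7 13.1] 7.8 yaw rel 10.1
hist [ 2  6  4  1  0  0  1 25 40 44 39 46 32  0  0  0  0  0  0] med 174.4 p5 142.1 240
```

The panel seems to be nearly home at about 13.8 N, near the end of the stroke. I'll let back and start a fresh stroke.

>>> {"fn": "arm_command", "kwargs": {
  "turn": [
    [0,0,0.34],
    [0,0,0.34],
    [0,0,0.34],
    [0,0,0.34],
    [0,0,0.34],
    [0,0,0.34],
    [0,0,0]
  ],
  "xyz": [
    [0.024,-0.092,-0.005],
    [0.024,-0.092,0],
    [0.024,-0.092,0],
    [0.024,-0.092,0],
    [0.024,-0.092,0],
    [0.024,-0.092,0],
    [0,0,0]
  ],
  "claw": [0,0,0,0,0,0,0]
}}

```text
time_s: 9.45
position: [0.5438, -0.1125, 0.0385]
tool_rot: [[0.99, 0.14, -0.0], [0.14, -0.99, -0.0], [-0.0, 0.0, -1.0]]
ft_force: [0.0, 0.1, 0.1]
grip_width: -0.0002
gripper_force: 0.4
```

```bash
python3 -c "
from h import *
go(-71,44,38)"
```

```text
t 9.45 clamp mm [-71.8  43. ] z 38.5 F clamp [0.  0.1] 0.1 yaw rel -0.13
tool delta units [ 0.02 -0.02  0.01] turn z units -0.03
```

>>> {"fn": "arm_command", "kwargs": {
  "turn": [
    [0,0,0],
    [0,0,-0.12],
    [0,0,-0.12],
    [0,0,-0.12],
    [0,0,0],
    [0,0,0]
  ],
  "xyz": [
    [0,0.03,0],
    [-0.008,0.036,0],
    [-0.008,0.036,0],
    [-0.008,0.036,0],
    [0,0,0],
    [0,0,0]
  ],
  "claw": [0,0,0,0,0,0]
}}

```text
time_s: 10.05
position: [0.5433, -0.1179, 0.0385]
tool_rot: [[0.985, 0.171, -0.001], [0.171, -0.985, 0.003], [-0.0, -0.004, -1.0]]
ft_force: [-0.5, 12.9, 2.0]
grip_width: 0.0003
gripper_force: 6.1
```

```bash
python3 -c "
from h import *
stat()"
```

```text
t 10.05 clamp mm [-73.1  37.8] z 38.5 F clamp [ 1.3 12.8] 2.0 yaw rel 1.67
```

>>> {"fn": "arm_command", "kwargs": {
  "turn": [
    [0,0,-0.07],
    [0,0,-0.07],
    [0,0,0],
    [0,0,0]
  ],
  "xyz": [
    [-0.004,0.02,0],
    [-0.004,0.02,0],
    [0,0,0],
    [0,0,0]
  ],
  "claw": [0,0,0,0]
}}

```text
time_s: 10.45
position: [0.5431, -0.1194, 0.0385]
tool_rot: [[0.983, 0.183, -0.001], [0.183, -0.983, 0.004], [-0.001, -0.004, -1.0]]
ft_force: [0.2, 16.4, 3.3]
grip_width: -0.0002
gripper_force: 7.4
```

```bash
python3 -c "
from h import *
stat()"
```

```text
t 10.45 clamp mm [-73.5  36.3] z 38.5 F clamp [ 2.5 16.2] 3.3 yaw rel 2.37
```

>>> {"fn": "arm_command", "kwargs": {
  "turn": [
    [0,0,-0.07],
    [0,0,0],
    [0,0,0]
  ],
  "xyz": [
    [-0.004,0.02,0],
    [0,0,0],
    [0,0,0]
  ],
  "claw": [0,0,0]
}}

```text
time_s: 10.75
position: [0.543, -0.1202, 0.0385]
tool_rot: [[0.982, 0.19, -0.002], [0.19, -0.982, 0.005], [-0.001, -0.005, -1.0]]
ft_force: [-0.7, 15.9, 4.9]
grip_width: -0.0002
gripper_force: 7.8
```

```bash
python3 -c "
from h import *
stat(); jaw('j5')"
```

```text
t 10.75 clamp mm [-73.7  35.5] z 38.5 F clamp [ 1.6 15.9] 4.9 yaw rel 2.72
hist [ 4  5  3  4  0  0  1 25 39 46 39 46 30  0  0  0  0  0  0] med 174.0 p5 140.8 242
```

It's firming at about 16 N with the jaw no longer moving. I'll take small steps now, averaging a few force readings.

>>> {"fn": "arm_command", "kwargs": {
  "turn": [
    [0,0,-0.07],
    [0,0,0],
    [0,0,0]
  ],
  "xyz": [
    [-0.004,0.02,0],
    [0,0,0],
    [0,0,0]
  ],
  "claw": [0,0,0]
}}

```text
time_s: 11.1
position: [0.543, -0.1211, 0.0385]
tool_rot: [[0.981, 0.196, -0.002], [0.196, -0.981, 0.005], [-0.001, -0.005, -1.0]]
ft_force: [-1.3, 16.6, 4.7]
grip_width: -0.0001
gripper_force: 8.2
```

```bash
cat >> h.py <<'E'
def avg(k=5):
    a=[]
    for i in range(k): a.append(env.observe()["ft_force"]); imaging.get_image("top")
    a=np.array(a); print("avg clamp F",(a[:,:2]@Rz).mean(0).round(2),"sd",a.std(0).round(2)); stat()
E
python3 -c "
from h import *
avg()"
```

```text
avg clamp F [ 1.5  16.63] sd [0.45 0.42 0.49]
t 11.35 clamp mm [-73.9  34.7] z 38.5 F clamp [ 2.  16.9] 5.2 yaw rel 3.08
```

>>> {"fn": "arm_command", "kwargs": {
  "turn": [
    [0,0,-0.07],
    [0,0,-0.04],
    [0,0,0],
    [0,0,0]
  ],
  "xyz": [
    [-0.004,0.02,0],
    [-0.003,0.014,0],
    [0,0,0],
    [0,0,0]
  ],
  "claw": [0,0,0,0]
}}

```text
time_s: 11.75
position: [0.5428, -0.1225, 0.0385]
tool_rot: [[0.979, 0.205, -0.002], [0.205, -0.979, 0.005], [-0.001, -0.005, -1.0]]
ft_force: [-1.5, 18.6, 4.9]
grip_width: -0.0002
gripper_force: 8.8
```

```bash
python3 -c "
from h import *
avg()"
```

```text
avg clamp F [ 1.19 17.77] sd [0.35 0.57 0.26]
t 12.0 clamp mm [-74.2  33.2] z 38.5 F clamp [ 1.  16.8] 5.8 yaw rel 3.63
```

>>> {"fn": "arm_command", "kwargs": {
  "turn": [
    [0,0,-0.07],
    [0,0,-0.07],
    [0,0,0],
    [0,0,0]
  ],
  "xyz": [
    [-0.004,0.02,0],
    [-0.004,0.02,0],
    [0,0,0],
    [0,0,0]
  ],
  "claw": [0,0,0,0]
}}

```text
time_s: 12.4
position: [0.5427, -0.1243, 0.0385]
tool_rot: [[0.976, 0.217, -0.002], [0.217, -0.976, 0.006], [-0.001, -0.006, -1.0]]
ft_force: [-0.5, 19.6, 6.6]
grip_width: 0.0001
gripper_force: 9.6
```

```bash
python3 -c "
from h import *
avg(6); jaw('j6')"
```

```text
avg clamp F [ 1.25 19.35] sd [0.73 0.44 0.45]
t 12.7 clamp mm [-74.5  31.5] z 38.5 F clamp [ 1.4 19.3] 6.4 yaw rel 4.34
hist [ 3  7  4  2  0  0  1 27 42 44 39 46 21  0  0  0  0  0  0] med 173.1 p5 137.8 236
```

>>> {"fn": "arm_command", "kwargs": {
  "turn": [
    [0,0,-0.05],
    [0,0,0],
    [0,0,0],
    [0,0,0]
  ],
  "xyz": [
    [-0.004,0.018,0],
    [0,0,0],
    [0,0,0],
    [0,0,0]
  ],
  "claw": [0,0,0,0]
}}

```text
time_s: 13.15
position: [0.5427, -0.125, 0.0385]
tool_rot: [[0.975, 0.221, -0.002], [0.221, -0.975, 0.006], [-0.001, -0.006, -1.0]]
ft_force: [-1.2, 20.6, 6.3]
grip_width: -0.0002
gripper_force: 9.9
```

```bash
python3 -c "
from h import *
avg(6)"
```

```text
avg clamp F [ 1.95 19.72] sd [0.58 0.48 0.47]
t 13.45 clamp mm [-74.7  30.8] z 38.5 F clamp [ 2.  20.5] 6.2 yaw rel 4.59
```

The trigger is firm, holding a steady 20 N or so. I'll let it back gently and lift clear.

>>> {"fn": "arm_command", "kwargs": {
  "turn": [
    [0,0,0.2],
    [0,0,0.2],
    [0,0,0.2],
    [0,0,0.2],
    [0,0,0.1],
    [0,0,0],
    [0,0,0],
    [0,0,0],
    [0,0,0]
  ],
  "xyz": [
    [0.015,-0.06,0],
    [0.015,-0.08,0],
    [0.015,-0.1,0],
    [0.015,-0.1,0],
    [0,-0.1,0],
    [0,0,-0.3],
    [0,0,-0.7],
    [0,0,-0.7],
    [0,0,-0.3]
  ],
  "claw": [0,0,0,0,0,0,0,0,0]
}}

```text
time_s: 14.35
position: [0.5437, -0.1067, 0.1418]
tool_rot: [[0.99, 0.143, 0.005], [0.143, -0.99, -0.002], [0.004, 0.003, -1.0]]
ft_force: [-0.2, -0.1, -0.1]
grip_width: -0.0002
gripper_force: 0.0
```

```bash
python3 -c "
from h import *
avg(2);go(-66,-82,38); jaw('j7')
p,d=imaging.get_image('scene')
cv2.imwrite('pics/s4.png',cv2.resize(cv2.convertScaleAbs(p[170:295,230:390],alpha=1.5),None,fx=4.2,fy=4.2,interpolation=cv2.INTER_CUBIC))"
```

```text
avg clamp F [-0.19  0.01] sd [0.03 0.1  1.19]
t 14.45 clamp mm [-71.2  48.8] z 140.8 F clamp [ 0.1 -0.2] -0.4 yaw rel 0.0
t 14.45 clamp mm [-71.2  48.8] z 140.8 F clamp [ 0.1 -0.2] -0.4 yaw rel 0.0
tool delta units [0.09 2.61 2.06] turn z units 0.0
hist [ 2  3  1  2  0  0  1 24 41 45 40 46 31  0  0  0  0  0  0] med 174.5 p5 160.8 236
```

View pics/s4.png

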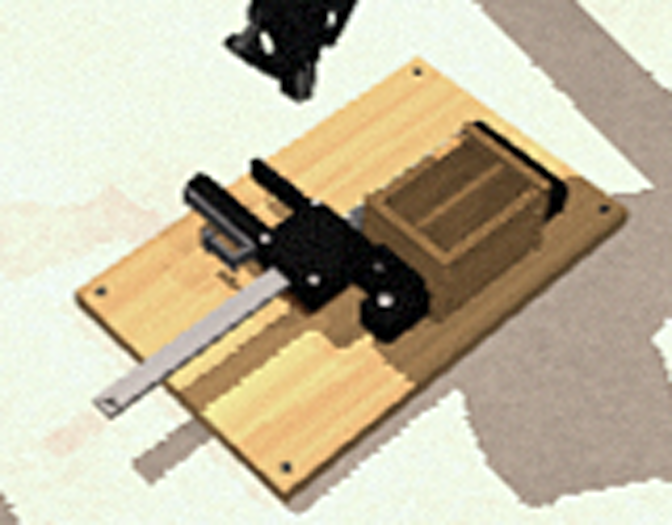

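The panel sits flush, the jaws are closed at (380,265) and (515,165), and the trigger is back. On to the tab.

>>> {"fn": "arm_command", "kwargs": {
  "turn": [
    [0,0,0],
    [0,0,0],
    [0,0,0],
    [0,0,0],
    [0,0,0],
    [0,0,0],
    [0,0,0],
    [0,0,0]
  ],
  "xyz": [
    [0.05,0.5,0],
    [0.04,0.9,0],
    [0,0.9,0],
    [0,0.35,0.3],
    [0,0,0.7],
    [0,0,0.7],
    [0,0,0.36],
    [0,0,0]
  ],
  "claw": [0,0,0,0,0,0,0,0]
}}

```text
time_s: 15.35
position: [0.5639, -0.2349, 0.0312]
tool_rot: [[0.99, 0.143, -0.007], [0.143, -0.99, 0.005], [-0.006, -0.006, -1.0]]
ft_force: [0.5, 0.4, -0.2]
grip_width: -0.0002
gripper_force: 0.0
```

```bash
python3 -c "
from h import *
avg(2);go(-66,-70,38)"
```

```text
avg clamp F [ 0.4  -0.17] sd [0.1  0.48 0.43]
t 15.45 clamp mm [-67.7 -82.4] z 35.0 F clamp [-0.8  0.5] 0.4 yaw rel 0.02
t 15.45 clamp mm [-67.7 -82.4] z 35.0 F clamp [-0.8  0.5] 0.4 yaw rel 0.02
tool delta units [ 0.03 -0.25 -0.06] turn z units 0.0
```

>>> {"fn": "arm_command", "kwargs": {
  "turn": [
    [0,0,0],
    [0,0,0],
    [0,0,0],
    [0,0,0],
    [0,0,0],
    [0,0,0],
    [0,0,0]
  ],
  "xyz": [
    [0.03,-0.08,-0.05],
    [0,-0.08,0],
    [0,-0.08,0],
    [0,-0.04,0],
    [0,-0.04,0],
    [0,-0.04,0],
    [0,0,0]
  ],
  "claw": [0,0,0,0,0,0,0]
}}

```text
time_s: 16.15
position: [0.5646, -0.2191, 0.0388]
tool_rot: [[0.99, 0.143, 0.0], [0.143, -0.99, -0.002], [-0.0, 0.002, -1.0]]
ft_force: [-3.3, -5.8, 0.9]
grip_width: -0.0001
gripper_force: 2.7
```

```bash
python3 -c "
from h import *
stat()"
```

```text
t 16.15 clamp mm [-66.5 -65.5] z 38.8 F clamp [-4.1 -5.3] 0.9 yaw rel 0.02
```

>>> {"fn": "arm_command", "kwargs": {
  "turn": [
    [0,0,0.3],
    [0,0,0.3],
    [0,0,0.3],
    [0,0,0.3],
    [0,0,0]
  ],
  "xyz": [
    [-0.024,-0.03,0],
    [-0.024,-0.03,0],
    [-0.024,-0.03,0],
    [-0.024,-0.03,0],
    [0,0,0]
  ],
  "claw": [0,0,0,0,0]
}}

```text
time_s: 16.65
position: [0.5604, -0.2153, 0.039]
tool_rot: [[0.999, 0.038, 0.004], [0.038, -0.999, -0.006], [0.003, 0.006, -1.0]]
ft_force: [2.2, -11.7, -2.5]
grip_width: 0.0003
gripper_force: 5.8
```

```bash
python3 -c "
from h import *
stat();jaw('k1')"
```

```text
t 16.65 clamp mm [-70.1 -61.1] z 39.0 F clamp [  0.5 -11.9] -2.5 yaw rel -6.04
hist [ 3  5  2  2  0  0  0  0  0  0  0  0  3 24 33 46 41 41 45] med 205.7 p5 189.7 255
```

The jaw has sprung open. I'll press on to the end of travel and hold.

>>> {"fn": "arm_command", "kwargs": {
  "turn": [
    [0,0,0.3],
    [0,0,0.2],
    [0,0,0]
  ],
  "xyz": [
    [-0.024,-0.03,0],
    [-0.02,-0.025,0],
    [0,0,0]
  ],
  "claw": [0,0,0]
}}

```text
time_s: 17.0
position: [0.5593, -0.2144, 0.0392]
tool_rot: [[1.0, -0.006, 0.007], [-0.006, -1.0, -0.009], [0.007, 0.009, -1.0]]
ft_force: [6.8, -18.9, -7.5]
grip_width: 0.0002
gripper_force: 9.4
```

```bash
python3 -c "
from h import *
stat()"
```

```text
t 17.0 clamp mm [-71.  -60.1] z 39.2 F clamp [  4.1 -19.7] -7.5 yaw rel -8.55
```

That's the end stop, at about 20 N. I'll hold for a second, then back away and lift.

>>> {"fn": "arm_command", "kwargs": {
  "turn": [
    [0,0,0],
    [0,0,0],
    [0,0,0],
    [0,0,0],
    [0,0,0],
    [0,0,0],
    [0,0,0],
    [0,0,0],
    [0,0,0],
    [0,0,0],
    [0,0,0],
    [0,0,0]
  ],
  "xyz": [
    [0,0,0],
    [0,0,0],
    [0,0,0],
    [0,0,0],
    [0,0,0],
    [0,0,0],
    [0,0,0],
    [0,0,0],
    [0,0,0],
    [0,0,0],
    [0,0,0],
    [0,0,0]
  ],
  "claw": [0,0,0,0,0,0,0,0,0,0,0,0]
}}

```text
time_s: 18.2
position: [0.5593, -0.2145, 0.0391]
tool_rot: [[1.0, -0.006, 0.007], [-0.006, -1.0, -0.009], [0.007, 0.009, -1.0]]
ft_force: [5.7, -18.7, -7.5]
grip_width: -0.0001
gripper_force: 9.3
```

>>> {"fn": "arm_command", "kwargs": {
  "turn": [
    [0,0,0],
    [0,0,0],
    [0,0,0],
    [0,0,0],
    [0,0,0],
    [0,0,0],
    [0,0,0],
    [0,0,0],
    [0,0,0],
    [0,0,0],
    [0,0,0]
  ],
  "xyz": [
    [0.02,0.06,0],
    [0.02,0.1,0],
    [0.02,0.15,0],
    [0,0.15,0],
    [0,0.05,0],
    [0,0,-0.3],
    [0,0,-0.7],
    [0,0,-0.8],
    [0,0,-0.8],
    [0,0,-0.4],
    [0,0,0]
  ],
  "claw": [0,0,0,0,0,0,0,0,0,0,0]
}}

```text
time_s: 19.3
position: [0.5608, -0.2361, 0.1913]
tool_rot: [[1.0, -0.005, 0.005], [-0.005, -1.0, -0.003], [0.005, 0.003, -1.0]]
ft_force: [0.4, 0.4, -0.7]
grip_width: -0.0001
gripper_force: 0.0
```

```bash
python3 -c "
from h import *
stat();jaw('k2')
p,d=imaging.get_image('scene')
a=cv2.resize(cv2.convertScaleAbs(p[170:295,240:390],alpha=1.5),(600,500),interpolation=cv2.INTER_CUBIC)
cv2.imwrite('pics/s5.png',a)"
```

```text
t 19.3 clamp mm [-72.6 -81.7] z 191.3 F clamp [0.4 0.3] -0.7 yaw rel -8.48
hist [ 4  6  1  0  0  0  0  0  0  0  0  0  4 24 33 46 41 41 45] med 205.6 p5 189.6 253
```

View pics/s5.png

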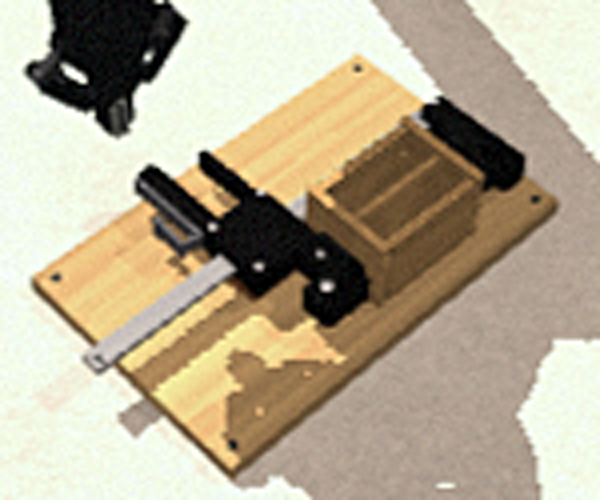

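The jaw stands about 31 mm clear at (475,145), which matches a closed 120 mm caddy (188 − 158). The panel is flush, and the robot isn't touching anything.

```bash
python3 -c "
from rig import env
print(env.close_job())"
```

```text
the job is handed in; nothing more can be done
None
```

The job is handed in at about 19 s of the 54 s limit: the trigger drew the panel home and was held at a steady 20 N or so, the release tab sprang the jaw about 31 mm clear, and the caddy stands on the board with the panel flush in the last picture.

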